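# Turn the glass vase loop-up and hold the kiln lid open at 40 degrees

### The job

The glass tube vase on the grey pad is lying on its hanging loop, and I want to lay it in the kiln. Roll it over on the pad, without lifting it off or pressing hard, until the loop points straight up, and let go of it; then raise the kiln lid by its bar handle to 40 degrees from closed (within 5) and finish still holding it steady there, because the lid falls shut if it is let go. Leave the other things on the bench where they are.

Things in the scene. Friction and masses are not known exactly. Their poses are not given: they have to be found in the camera images.
- vase: Test-tube-shaped vase of opaque grey-green glass, 34 mm in diameter, 120 mm long, 0.1 kg, lying on its side on the pad in any direction. Origin on the tube's axis, midway along it, 17 mm above the pad; x axis along the tube to the open mouth. It rolls like a cylinder, 17 mm per radian; rolling resistance keeps it where it is left, at any turn. It cannot roll over its loop.
- vase_loop (a point): Outer tip of the vase's hanging loop, a 5 mm glass wire arch 27 mm long, its tip 31 mm from the tube's axis (14 mm proud of the wall), 39 mm from mid-vase towards the mouth. x along the tube; z points from the tube's axis out through the loop: it must end up pointing straight up. At the start it points 118 degrees from up, so the loop peeks out low on one side.
- pad: Flat grey fibre pad fixed on the bench, 220 x 220 mm, 12 mm thick, under the vase. Origin at the centre of its underside.
- kiln: Low top-loading bench kiln, fixed: aluminium-coloured case 250 mm deep (x), 270 mm wide (y), case top 115 mm and lid top 157 mm above the bench; grey controller box on its -y side, 55 mm wide, 130 mm long, top 105 mm above the bench. Origin at the centre of its underside; -x is the front, where the lid's handle is.
- lid (a joint): Angle of the kiln's lid in rad: 0 closed, growing as the front edge rises, stop at 1.5. The lid is a 250 x 270 x 40 mm slab of about 0.85 kg, hinged along the kiln's back top edge, its front face flush with the kiln's front. The hinge is free: the lid falls shut from any angle below the stop.
- lid_hinge (a point): Middle of the lid's hinge line, fixed at the kiln's back edge, 117 mm above the bench, 133 mm behind the kiln's centre. Its axes are the kiln's; the hinge line is y.
- lid_handle (a point): Middle of the lid's bar handle: round wooden bar, 16 mm diameter, parallel to the hinge, 137 mm above the bench when closed, bar centre 50 mm off the lid's front face, on two flat brackets with 111 mm clear between them. With the lid closed it lies 308 mm in front of and 20 mm above the hinge; it swings with the lid. The axes turn with the lid; y is along the bar.
- frit_jar: Bystander: small jar with a black cap, 48 mm in diameter, 65 mm tall, standing beyond the pad. Origin at the centre of its underside.
- bead_mould: Bystander: grooved brass block, 45 x 70 x 18 mm, lying beyond the pad. Origin at the centre of its underside.
- paddle: Bystander: graphite paddle with a wooden handle, 60 x 85 x 14 mm plate, 212 mm long in all (along y), lying in front of the pad. Origin at its underside, near where plate and handle meet.

How it is judged:
By the outcome, as a careful person would: the job done as asked, in the order asked, and still so for the second after the job is handed in, while the arm keeps its last pose, push and grip.
It also fails if it takes over 58 s, if anything falls off the work surface, if the arm or the gripper's body presses on something with over 40 N, if the wrist force passes 120 N, or if a joint passes its speed limit or range.

### The arm

A 7-joint arm with a two-finger parallel gripper is mounted at the origin on the work surface. World frame = base frame: x ahead of the robot, y to its left, z up, the work surface at z = 0. Lengths are in m, angles in degrees, forces in N, time in s.
With the tool pointing down it reaches from about 0.425 to 0.875 m from the base axis. Payload 4.7 kg.
Tool frame: the origin (TCP) lies between the finger pads, 19 mm behind the fingertips; this is the grasp point; z points along the fingers, y is the line along which they close (so a half turn about z gives the same grasp; the last joint's range is limited). The gripper opens to 87 mm and grips with 3 to 60 N. Pads are 19 mm wide; open, the fingers measure 117 mm over their backs; the gripper's body (75 mm by 190 mm) begins 51 mm behind the grasp point.
Start: joints at [64.177, 18.392, -4.016, 83.108, 1.295, 78.541, -3.26], TCP at [0.291, -0.581, 0.241] pointing down, gripper open.
Joint ranges: [-163.93, 163.93], [-17.29, 119.83], [-79.2, 71.16], [3.27, 140.29], [-89.18, 269.18], [5.43, 117.66], [-154.24, 154.24]. Speed limits (degrees/s): [147.25, 147.25, 180, 180, 180, 180, 180].

### API

Orientations are given as [roll, pitch, yaw] about the fixed x, y, z axes, in that order (R = Rz(yaw) Ry(pitch) Rx(roll)).
In Python, from cell import sensors, vision, workorder gives the robot as it stands.
- The arm moves only by the tool drive_tool, never from a script. Its argument "moves" is a list of rows, each an object of numbers: "x", "y", "z": the shift along the tool's x, y, z in mm; "rx", "ry", "rz": the turn, a rotation vector about the tool's x, y, z in rad; "fingers": the closure, from -1 (fully open) to 1 (shut). In form: [{"x": .., "y": .., "z": .., "rx": .., "ry": .., "rz": .., "fingers": ..}, ...]. A call has 1 to 20 rows; each row is the pose to reach, as a shift and turn from the pose commanded when the call began, along the tool's axes at that moment; what a row does not reach only later rows make up. A row lasts 1/8 s, in which the tool goes at most 62.5 mm and 10.7 degrees, less where a joint would pass 70% of its speed; a pose out of reach is approached as far as the arm can. A call with a gripper value outside its range is refused whole. The fingers move at their own pace and stop on an object; "force" is the grip in N (left out, the last holds). Time passes only in rows, so rows that repeat a pose let the fingers close. It gives the time, the measured TCP pose, the force, the opening and the grip force at its end, in the units of the state.
- sensors.get_obs(): the state, without advancing time (a new reading comes with each control period).
- vision.read_camera(name): name is "scene" or "top" or "wrist"; returns a dict with "image" (384x512x3 uint8, red, green, blue), "fx", "fy", "cx", "cy" (pixels), "R" (3x3) and "t" (3): a world point X has camera coordinates R X + t. Camera axes: x right, y down, z forward; pixel columns grow to the right and rows downward; lengths in m; the calibration is good to about 2 mm. A picture is of the moment at which its call begins. There is no depth.
- workorder.sign_off(): hands the job in; it is judged then, once.
The state is a dict: "time_s": time; "qpos": joint angles; "joint_velocities": joint speeds; "effort": joint torques, N m; "tool_pos": TCP position; "tool_rot": TCP orientation; "force": force on the tool from outside, world axes, zero at the start; "wrist_torque": the same for the moment, N m; "grip_width": finger opening in m; "grasp_force": force on a finger pad.
Only numpy, scipy, OpenCV 4.12 (cv2) and the standard library are available. Lean on these libraries where they do the work, as an engineer would, in place of code of your own. Each camera call takes 0.05 s, during which the arm holds its last target. There are 200 camera calls.

## Working session

There is one attempt and no reset: what is moved stays moved. The work goes in short steps, Python scripts to look and compute and a tool call to move; the robot and the scene stay as the last step left them, time stands still between calls to the robot, and variables do not carry over. Pictures are saved under pics/ and viewed, at most 10 in all, crops included, and the job is handed in when it is done.

Besides the shell and the picture viewer there is one more tool, called by a JSON object that holds its "name" and its "arguments". drive_tool: Moves the arm, as the interface text tells. Its arguments: {"type":"object","properties":{"moves":{"type":"array"},"force":{"type":"number"}},"required":["moves"]}

```bash
mkdir -p pics; ls
python3 - <<'E'
from cell import sensors,vision
import cv2,numpy as np
o=sensors.get_obs();print(o)
for n in("scene","top"):
    c=vision.read_camera(n);cv2.imwrite(f"pics/{n}0.png",c["image"][:,:,::-1]);np.savez(f"pics/{n}0.npz",**c)
    print(n,c["fx"],c["fy"],c["cx"],c["cy"],np.round(c["R"],4).tolist(),np.round(c["t"],4))
E
```

```text
pics
{'time_s': 0.0, 'qpos': array([64.17824165, 18.43834556, -4.01703115, 83.1748316 ,  1.29427104,
       78.54136367, -3.26063562]), 'joint_velocities': array([ 0.04751241, -0.07103249,  0.08397491,  0.04597219, -0.03947099,
        0.03516506, -0.01070969]), 'effort': array([ 7.56492573e-04, -4.91282737e+01, -4.03596517e-01, -3.12526882e+01,
       -6.42141444e-02,  4.38247737e-02,  1.70065991e-04]), 'tool_pos': array([ 0.29108397, -0.58059569,  0.2401704 ]), 'tool_rot': array([-1.79890670e+02,  4.61642894e-03,  2.66321528e+01]), 'force': array([-0.01377844, -0.44305383,  0.06323936]), 'wrist_torque': array([-0.03898324, -0.00300776, -0.033786  ]), 'grasp_force': 0.0, 'grip_width': 0.08724572038549093}
scene 477.9780261642914 477.9780261642914 254.34411932718467 189.61901176086312 [[0.5726, 0.8198, -0.0113], [0.7467, -0.5271, -0.4058], [-0.3386, 0.224, -0.9139]] [-0.3254 -0.3951  1.3942]
top 423.7234700201295 423.7234700201295 261.02077065128634 191.68173984853587 [[0.0222, -0.9997, -0.0046], [-0.9892, -0.0213, -0.1453], [0.1451, 0.0078, -0.9894]] [-0.0048  0.5983  1.0029]
```

View pics/scene0.png

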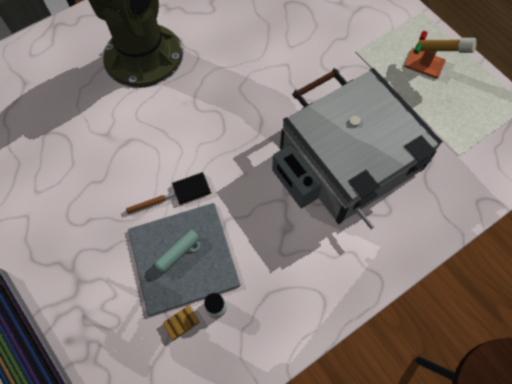

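View pics/top0.png

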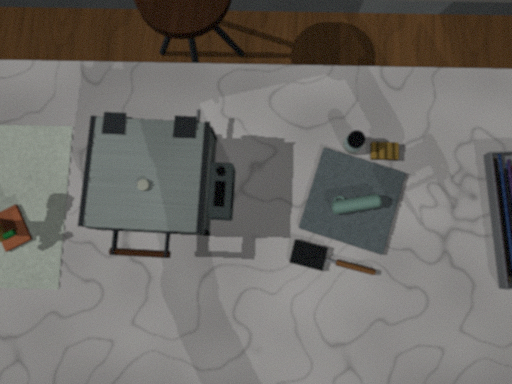

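The scene view shows the vase at (177,251), with its loop at (196,246) and the mouth end towards the kiln. The kiln handle runs about (296,95)-(338,72). In the top view the vase is at (356,204), its loop peeks out on the +x side at (340,198), and the handle is at (110,253)-(168,254).

```bash
cat > h.py <<'E'
import numpy as np,cv2
from cell import vision,sensors
def ray(c,u,v):
    R,t=np.array(c["R"]),np.array(c["t"]);d=R.T@np.array([(u-float(c["cx"]))/float(c["fx"]),(v-float(c["cy"]))/float(c["fy"]),1.]);return -R.T@t,d/np.linalg.norm(d)
def plane(c,u,v,z):
    o,d=ray(c,u,v);return o+d*(z-o[2])/d[2]
def tri(*obs):
    A=np.zeros((3,3));b=np.zeros(3);rs=[ray(*x) for x in obs]
    for o,d in rs:
        P=np.eye(3)-np.outer(d,d);A+=P;b+=P@o
    X=np.linalg.solve(A,b);return X,max(np.linalg.norm(np.cross(X-o,d)) for o,d in rs)
def snap(n,f):
    c=vision.read_camera(n);cv2.imwrite(f"pics/{f}.png",c["image"][:,:,::-1]);np.savez(f"pics/{f}.npz",**c);return c
def load(f): return dict(np.load(f"pics/{f}.npz"))
def proj(c,X):
    p=np.array(c["R"])@np.array(X)+c["t"];return float(c["fx"])*p[0]/p[2]+float(c["cx"]),float(c["fy"])*p[1]/p[2]+float(c["cy"])
E
python3 - <<'E'
from h import *
for f in("scene0","top0"):
    c=load(f);im=c["image"];hsv=cv2.cvtColor(im,cv2.COLOR_RGB2HSV)
    for nm,lo,hi in(("vase",(70,60,60),(95,255,255)),("wood",(0,90,30),(14,255,140))):
        m=cv2.inRange(hsv,lo,hi);n,l,s,ce=cv2.connectedComponentsWithStats(m)
        for i in range(1,n):
            if s[i,4]>60:
                ys,xs=np.where(l==i);r=cv2.minAreaRect(np.c_[xs,ys].astype(np.float32));b=cv2.boxPoints(r)
                if s[i,4]<3000: print(f,nm,s[i].tolist(),np.round(ce[i],1),np.round(r[1],1),np.round(b).tolist())
E
```

```text
scene0 wood [405, 49, 39, 29, 497] [425.1  62.8] [35.9 25. ] [[404.0, 66.0], [413.0, 43.0], [446.0, 55.0], [437.0, 79.0]]
scene0 wood [298, 71, 38, 23, 181] [316.4  82.6] [ 4.6 41.1] [[298.0, 90.0], [334.0, 71.0], [336.0, 75.0], [300.0, 94.0]]
scene0 wood [127, 196, 38, 17, 210] [145.4 204. ] [ 5.3 39.9] [[126.0, 208.0], [163.0, 195.0], [165.0, 200.0], [127.0, 213.0]]
top0 wood [85, 0, 144, 61, 2703] [165.7  19.6] [143.  60.] [[85.0, 60.0], [85.0, 0.0], [228.0, 0.0], [228.0, 60.0]]
top0 wood [0, 7, 15, 20, 67] [ 5.5 17.5] [17.7 14.6] [[-8.0, 17.0], [2.0, 6.0], [15.0, 17.0], [6.0, 28.0]]
top0 wood [76, 8, 13, 30, 111] [80.2 22.7] [12. 29.] [[76.0, 37.0], [76.0, 8.0], [88.0, 8.0], [88.0, 37.0]]
top0 wood [221, 11, 21, 34, 174] [231.4  26.5] [29.4 19.5] [[216.0, 22.0], [230.0, 9.0], [250.0, 31.0], [235.0, 44.0]]
top0 wood [260, 11, 20, 31, 134] [271.6  26.7] [16.2 31.1] [[258.0, 36.0], [273.0, 9.0], [288.0, 16.0], [273.0, 44.0]]
top0 wood [240, 13, 28, 30, 234] [253.1  26.8] [25.5 28.9] [[235.0, 39.0], [242.0, 11.0], [267.0, 17.0], [260.0, 45.0]]
top0 wood [249, 12, 149, 53, 1778] [324.
[... 1747 characters left out ...]
 21, 79] [111.   51.8] [12.  20.3] [[104.0, 60.0], [106.0, 40.0], [117.0, 41.0], [116.0, 61.0]]
top0 wood [167, 46, 25, 16, 130] [179.5  53.2] [15. 24.] [[167.0, 46.0], [191.0, 46.0], [191.0, 61.0], [167.0, 61.0]]
top0 wood [256, 48, 18, 12, 64] [264.9  54.4] [17.4  8.6] [[255.0, 56.0], [258.0, 48.0], [274.0, 53.0], [272.0, 61.0]]
top0 wood [0, 205, 31, 46, 797] [ 13.8 227.3] [39.3 28.5] [[-10.0, 215.0], [16.0, 204.0], [32.0, 240.0], [6.0, 251.0]]
top0 wood [114, 250, 50, 7, 195] [138.7 252.7] [49.2  4.6] [[114.0, 253.0], [114.0, 249.0], [163.0, 252.0], [163.0, 256.0]]
top0 wood [336, 260, 39, 14, 113] [355.7 267. ] [39.3  4.9] [[336.0, 264.0], [337.0, 260.0], [375.0, 269.0], [374.0, 274.0]]
```

Run:
```python
from h import *
a,b=load("scene0"),load("top0")
print("bar mid",tri((a,316.4,82.6),(b,138.7,252.7)),"ends",tri((a,299,92),(b,163.5,254)),tri((a,335,73),(b,114,251)))
for c,u,v in((a,180,249),(b,356,204),(b,330,200)): print(c["image"][v-0,u],cv2.cvtColor(c["image"][v:v+1,u:u+1],cv2.COLOR_RGB2HSV))
for f,c,(x0,y0,x1,y1) in(("scene",a,(130,210,235,305)),("top",b,(310,160,400,240))):
    hsv=cv2.cvtColor(c["image"],cv2.COLOR_RGB2HSV);m=np.zeros(hsv.shape[:2],np.uint8)
    m[y0:y1,x0:x1]=cv2.inRange(hsv,(65,45,60),(90,255,255))[y0:y1,x0:x1]
    n,l,s,ce=cv2.connectedComponentsWithStats(m);i=1+np.argmax(s[1:,4]);ys,xs=np.where(l==i)
    r=cv2.minAreaRect(np.c_[xs,ys].astype(np.float32));bp=cv2.boxPoints(r);print(f,s[i],ce[i],r,bp.tolist())
    g=cv2.morphologyEx((l==i).astype(np.uint8),cv2.MORPH_OPEN,np.ones((7,7)));ys,xs=np.where(g>0);r=cv2.minAreaRect(np.c_[xs,ys].astype(np.float32));bp=cv2.boxPoints(r)
    k=bp[np.argsort(bp[:,0])];e=[(k[0]+k[1])/2,(k[2]+k[3])/2];print("open ends",e,[plane(c,*p,.029) for p in e])
# pad corners (top)
```

```text
bar mid (array([0.44330265, 0.27522234, 0.13580572]), np.float64(0.0009541202615641415)) ends (array([0.44220024, 0.22049361, 0.13937382]), np.float64(0.002081261518572582)) (array([0.44606249, 0.33135236, 0.13392387]), np.float64(0.001589762619965023))
[104 131 121] [[[ 79  53 131]]]
[ 95 121 113] [[[ 81  55 121]]]
[69 75 76] [[[94 23 76]]]
scene [155 230  45  42 733] [177.07094134 250.70941337] ((177.73980712890625, 252.96380615234375), (18.834836959838867, 52.535743713378906), 47.72631072998047) [[151.96832275390625, 263.6651611328125], [190.84161376953125, 228.3258056640625], [203.51129150390625, 242.262451171875], [164.63800048828125, 277.601806640625]]
open ends [array([157.11406, 268.24258], dtype=float32), array([195.69151, 233.65591], dtype=float32)] [array([ 0.58627962, -0.28632524,  0.029     ]), array([ 0.56638272, -0.16858559,  0.029     ])]
top [332 194  50  20 670] [355.62985075 203.32835821] ((356.4531555175781, 203.50146484375), (18.084922790527344, 49.22597122192383), 88.21009063720703) [[331.5697326660156, 195.23219299316406], [380.7716979980469, 193.6946258544922], [381.3365783691406, 211.77073669433594], [332.1346130371094, 213.3083038330078]]
open ends [array([332.74564, 207.34679], dtype=float32), array([377.0809 , 200.52599], dtype=float32)] [array([ 0.56483754, -0.17105362,  0.029     ]), array([ 0.58433624, -0.28156085,  0.029     ])]
```

{"name": "drive_tool", "arguments": {"moves": [{"x": 417, "y": -187, "rz": 0.297, "fingers": 0.3}, {"x": 417, "y": -187, "rz": 0.297, "fingers": 0.3}, {"x": 417, "y": -187, "rz": 0.297, "fingers": 0.3}, {"x": 417, "y": -187, "rz": 0.297, "fingers": 0.3}, {"x": 417, "y": -187, "rz": 0.297, "fingers": 0.3}, {"x": 417, "y": -187, "rz": 0.297, "fingers": 0.3}, {"x": 417, "y": -187, "rz": 0.297, "fingers": 0.3}, {"x": 417, "y": -187, "rz": 0.297, "fingers": 0.3}, {"x": 417, "y": -187, "rz": 0.297, "fingers": 0.3}, {"x": 417, "y": -187, "rz": 0.297, "fingers": 0.3}, {"x": 417, "y": -187, "rz": 0.297, "fingers": 0.3}]}}

```text
invalid input at $.moves[0]: expected keys x, y, z, rx, ry, rz, fingers
```

Run:
```python
from h import *
o=sensors.get_obs();print(o["time_s"],o["tool_pos"],o["tool_rot"],o["grip_width"],o["force"])
c=snap("wrist","w1");print(ray(c,256,192))
print([proj(c,X) for X in((.5755,-.227,.029),(.566,-.17,.029))])
```

```text
0.1 [ 0.2910942  -0.58065612  0.24027639] [-1.79903469e+02  7.45484163e-03  2.66342509e+01] 0.08742886839918933 [0.60195202 1.15303069 0.36522439]
(array([ 0.35068586, -0.55321053,  0.38392204]), array([-0.22556395, -0.09247465, -0.96982954]))
[(np.float64(34.676358870082595), np.float64(-312.40119706779024)), (np.float64(-35.67402329918809), np.float64(-340.33573602662705))]
```

View pics/w1.png

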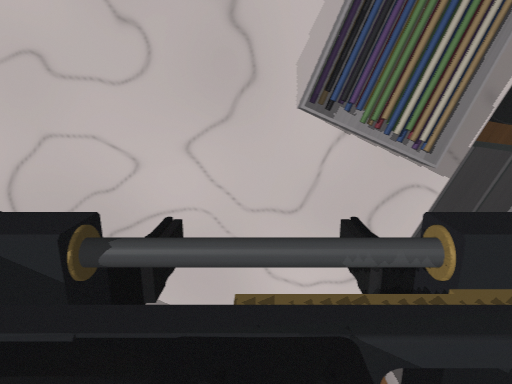

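The wrist view shows only bench and the pencil box, because the refused move left the arm at its start. Every row needs all the keys.

{"name": "drive_tool", "arguments": {"moves": [{"x": 331, "y": -216, "z": 0, "rx": 0, "ry": 0, "rz": 0.297, "fingers": 0.3}, {"x": 331, "y": -216, "z": 0, "rx": 0, "ry": 0, "rz": 0.297, "fingers": 0.3}, {"x": 331, "y": -216, "z": 0, "rx": 0, "ry": 0, "rz": 0.297, "fingers": 0.3}, {"x": 331, "y": -216, "z": 0, "rx": 0, "ry": 0, "rz": 0.297, "fingers": 0.3}, {"x": 331, "y": -216, "z": 0, "rx": 0, "ry": 0, "rz": 0.297, "fingers": 0.3}, {"x": 331, "y": -216, "z": 0, "rx": 0, "ry": 0, "rz": 0.297, "fingers": 0.3}, {"x": 331, "y": -216, "z": 0, "rx": 0, "ry": 0, "rz": 0.297, "fingers": 0.3}, {"x": 331, "y": -216, "z": 0, "rx": 0, "ry": 0, "rz": 0.297, "fingers": 0.3}, {"x": 331, "y": -216, "z": 0, "rx": 0, "ry": 0, "rz": 0.297, "fingers": 0.3}]}}

```text
time_s: 1.27
tool_pos: [0.4894, -0.2414, 0.241]
tool_rot: [180.0, 0.1, 9.5]
force: [0.3, -0.2, -1.2]
grip_width: 0.0304
grasp_force: 0.0
```

Run:
```python
from h import *
o=sensors.get_obs();print(o["time_s"],o["tool_pos"],o["tool_rot"],o["grip_width"],o["force"])
c=snap("wrist","w2");print(ray(c,256,192))
print([proj(c,X) for X in((.5755,-.227,.029),(.566,-.17,.029))])
```

```text
1.275 [ 0.48941515 -0.24137157  0.2410045 ] [1.79966522e+02 5.83965905e-02 9.48319818e+00] 0.03043631667077105 [ 0.31807683 -0.22754666 -1.22078319]
(array([ 0.55506382, -0.23217493,  0.38458407]), array([-0.24346046, -0.02426624, -0.96960722]))
[(np.float64(259.46340517410437), np.float64(93.89572213320142)), (np.float64(206.57490497933554), np.float64(93.8620769912589))]
```

View pics/w2.png

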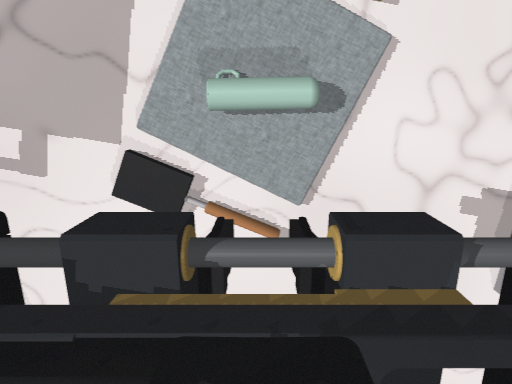

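The wrist view shows the vase at columns 207-319, rows 76-110, parallel to the closing axis. Its loop is at (228,72) on the far side.

```bash
cat >> h.py <<'E'
def vase(c,box=None,k=15):
    hsv=cv2.cvtColor(c["image"],cv2.COLOR_RGB2HSV);m=cv2.inRange(hsv,(65,45,60),(90,255,255))
    n,l,s,ce=cv2.connectedComponentsWithStats(m);i=1+np.argmax(s[1:,4]);m=(l==i).astype(np.uint8)
    g=cv2.morphologyEx(m,cv2.MORPH_OPEN,np.ones((k,k)));ys,xs=np.where(g>0)
    return m,g,xs,ys
E
python3 - <<'E'
from h import *
c=load("w2");m,g,xs,ys=vase(c);r=cv2.minAreaRect(np.c_[xs,ys].astype(np.float32));bp=cv2.boxPoints(r);k=bp[np.argsort(bp[:,0])]
e=[(k[0]+k[1])/2,(k[2]+k[3])/2];print(r,e,[plane(c,*p,.029) for p in e])
P=[plane(c,*p,.029) for p in e];d=P[0]-P[1];print("len",np.linalg.norm(d),"yaw",np.degrees(np.arctan2(d[1],d[0])),"mid",(P[0]+P[1])/2)
y,x=np.where((m>0)&(g==0)&(np.arange(384)[:,None]<76));print("loop px",x.min(),x.max(),y.min())
# pad corner + height check: vase ends top/wrist
b=load("top0");print(tri((c,*e[0]),(b,332.2,206.5)),tri((c,*e[1]),(b,380.5,201)))
gx,gy=(x.min()+x.max())/2,y.min();print(plane(c,gx,gy,.0145))
E
```

```text
((0.0, 0.0), (0.0, 0.0), 0.0) [array([0., 0.], dtype=float32), array([0., 0.], dtype=float32)] [array([0.62218982, 0.0493183 , 0.029     ]), array([0.62218982, 0.0493183 , 0.029     ])]
len 0.0 yaw 0.0 mid [0.62218982 0.0493183  0.029     ]Traceback (most recent call last):
  File "<stdin>", line 5, in <module>
    return umr_minimum(a, axis, None, out, keepdims, initial, where)
ValueError: zero-size array to reduction operation minimum which has no identity
```

Run:
```python
from h import *
c=load("w2");hsv=cv2.cvtColor(c["image"],cv2.COLOR_RGB2HSV)
print(hsv[70:118:4,260].tolist(),hsv[66:80:2,228].tolist(),hsv[150,250])
m=cv2.inRange(hsv,(65,45,60),(90,255,255));n,l,s,ce=cv2.connectedComponentsWithStats(m);print(s[1:][s[1:,4]>30])
```

```text
[[103, 17, 136], [98, 16, 129], [79, 41, 150], [77, 41, 174], [77, 40, 191], [77, 40, 206], [77, 40, 202], [78, 41, 195], [78, 39, 181], [77, 41, 156], [90, 10, 103], [98, 14, 143]] [[101, 15, 136], [99, 19, 135], [78, 40, 184], [78, 40, 159], [103, 17, 106], [99, 16, 115], [79, 39, 143]] [ 98  19 150]
[]
```

```bash
sed -i 's/(65,45,60),(90,255,255)/(70,30,60),(88,255,255)/' h.py
cat > m.py <<'E'
from h import *
import sys
c=load(sys.argv[1]);m,g,xs,ys=vase(c);r=cv2.minAreaRect(np.c_[xs,ys].astype(np.float32));bp=cv2.boxPoints(r);k=bp[np.argsort(bp[:,0])]
e=[(k[0]+k[1])/2,(k[2]+k[3])/2];print(r,e)
P=[plane(c,*p,.029) for p in e];d=P[0]-P[1];d/=np.linalg.norm(d)
print("len",np.linalg.norm(P[0]-P[1]),"yaw",np.degrees(np.arctan2(d[1],d[0])),"mid",(P[0]+P[1])/2)
y,x=np.where((m>0)&(g==0));n,l,s,ce=cv2.connectedComponentsWithStats(((m>0)&(g==0)).astype(np.uint8));print(s[1:][s[1:,4]>15])
E
python3 m.py w2
python3 - <<'E'
from h import *
c=load("w2");b=load("top0")
m,g,xs,ys=vase(c);r=cv2.minAreaRect(np.c_[xs,ys].astype(np.float32))
print(tri((c,207.5,93.5),(b,331.7,207)),tri((c,319,93.5),(b,380.5,201)))
E
```

```text
((262.5, 93.0), (32.0, 111.0), 90.0) [array([207.,  93.], dtype=float32), array([318.,  93.], dtype=float32)]
len 0.12120334654484208 yaw 99.49717400111375 mid [ 0.57696948 -0.23011812  0.029     ]
[[216  69  24   9 128]]
(array([ 0.56665746, -0.16965921,  0.02130427]), np.float64(0.00013711848196532432)) (array([ 0.58693611, -0.29450189,  0.01118872]), np.float64(0.0013686633224460137))
```

{"name": "drive_tool", "arguments": {"moves": [{"x": 60, "y": 10, "z": 0, "rx": 0, "ry": 0, "rz": 0, "fingers": 0.3}, {"x": 120, "y": 15, "z": 0, "rx": 0, "ry": 0, "rz": 0, "fingers": 0.3}, {"x": 135, "y": 15, "z": 40, "rx": 0, "ry": 0, "rz": 0, "fingers": 0.3}, {"x": 135, "y": 15, "z": 90, "rx": 0, "ry": 0, "rz": 0, "fingers": 0.3}, {"x": 135, "y": 15, "z": 140, "rx": 0, "ry": 0, "rz": 0, "fingers": 0.3}, {"x": 135, "y": 15, "z": 180, "rx": 0, "ry": 0, "rz": 0, "fingers": 0.3}, {"x": 135, "y": 15, "z": 200, "rx": 0, "ry": 0, "rz": 0, "fingers": 0.3}, {"x": 135, "y": 15, "z": 200, "rx": 0, "ry": 0, "rz": 0, "fingers": 0.3}, {"x": 135, "y": 15, "z": 200, "rx": 0, "ry": 0, "rz": 0, "fingers": 0.3}]}}

```text
time_s: 2.45
tool_pos: [0.6273, -0.2328, 0.0433]
tool_rot: [179.9, -0.2, 9.6]
force: [0.7, 0.8, 0.9]
grip_width: 0.0304
grasp_force: 0.0
```

Run:
```python
from h import *
a=snap("scene","s3");b=snap("top","t3")
i=cv2.resize(a["image"][200:330,110:260],None,fx=2.6,fy=2.6,interpolation=3);j=cv2.resize(b["image"][130:260,290:440],None,fx=2.6,fy=2.6,interpolation=3)
cv2.imwrite("pics/st3.png",np.hstack([i,j])[:,:,::-1])
```

```text
(no output)
```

View pics/st3.png

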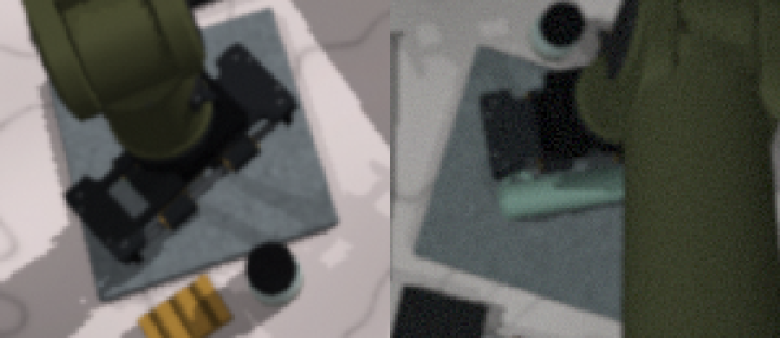

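The gripper stands on the loop side of the vase, clear of the jar. First push: a partial one.

{"name": "drive_tool", "arguments": {"moves": [{"x": -6, "y": 0, "z": 2, "rx": 0, "ry": 0, "rz": 0, "fingers": 0.3}, {"x": -12, "y": 0, "z": 2, "rx": 0, "ry": 0, "rz": 0, "fingers": 0.3}, {"x": -16, "y": 0, "z": 2, "rx": 0, "ry": 0, "rz": 0, "fingers": 0.3}, {"x": -19, "y": 0, "z": 2, "rx": 0, "ry": 0, "rz": 0, "fingers": 0.3}, {"x": -22, "y": 0, "z": 2, "rx": 0, "ry": 0, "rz": 0, "fingers": 0.3}, {"x": -25, "y": 0, "z": 2, "rx": 0, "ry": 0, "rz": 0, "fingers": 0.3}, {"x": -28, "y": 0, "z": 2, "rx": 0, "ry": 0, "rz": 0, "fingers": 0.3}, {"x": -31, "y": 0, "z": 2, "rx": 0, "ry": 0, "rz": 0, "fingers": 0.3}, {"x": -34, "y": 0, "z": 2, "rx": 0, "ry": 0, "rz": 0, "fingers": 0.3}, {"x": -37, "y": 0, "z": 2, "rx": 0, "ry": 0, "rz": 0, "fingers": 0.3}, {"x": -40, "y": 0, "z": 2, "rx": 0, "ry": 0, "rz": 0, "fingers": 0.3}, {"x": -40, "y": 0, "z": 2, "rx": 0, "ry": 0, "rz": 0, "fingers": 0.3}]}}

```text
time_s: 4.05
tool_pos: [0.5863, -0.2387, 0.0392]
tool_rot: [180.0, 0.0, 9.6]
force: [0.0, -0.2, 0.5]
grip_width: 0.0308
grasp_force: 0.0
```

Run:
```python
from h import *
b=snap("top","t4");c=snap("wrist","w4")
j=cv2.resize(b["image"][130:260,290:440],None,fx=2.6,fy=2.6,interpolation=3)
cv2.imwrite("pics/st4.png",np.hstack([j,cv2.resize(c["image"],(400,338))])[:,:,::-1])
```

```text
(no output)
```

View pics/st4.png

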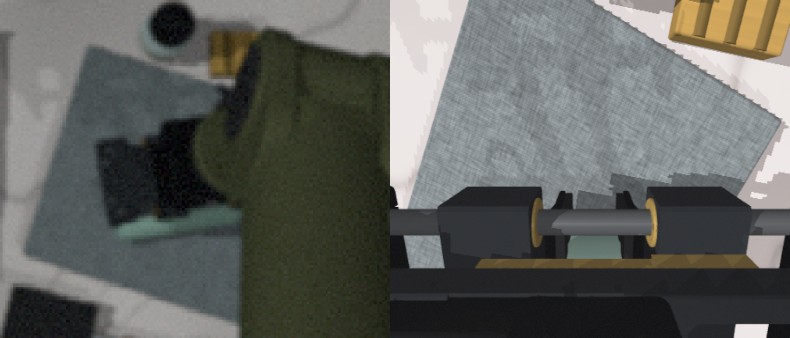

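{"name": "drive_tool", "arguments": {"moves": [{"x": 6, "y": 0, "z": 0, "rx": 0, "ry": 0, "rz": 0, "fingers": 0.3}, {"x": 14, "y": 0, "z": 0, "rx": 0, "ry": 0, "rz": 0, "fingers": 0.3}, {"x": 14, "y": 0, "z": -50, "rx": 0, "ry": 0, "rz": 0, "fingers": 0.3}, {"x": 14, "y": 0, "z": -110, "rx": 0, "ry": 0, "rz": 0, "fingers": 0.3}, {"x": -30, "y": 0, "z": -160, "rx": 0, "ry": 0, "rz": 0, "fingers": 0.3}, {"x": -90, "y": 0, "z": -160, "rx": 0, "ry": 0, "rz": 0, "fingers": 0.3}, {"x": -120, "y": 0, "z": -160, "rx": 0, "ry": 0, "rz": 0, "fingers": 0.3}, {"x": -120, "y": 0, "z": -160, "rx": 0, "ry": 0, "rz": 0, "fingers": 0.3}, {"x": -120, "y": 0, "z": -160, "rx": 0, "ry": 0, "rz": 0, "fingers": 0.3}]}}

```text
time_s: 5.28
tool_pos: [0.4695, -0.2581, 0.1996]
tool_rot: [180.0, -0.1, 9.7]
force: [-0.6, 0.1, -0.1]
grip_width: 0.0303
grasp_force: 0.0
```

```bash
python3 - <<'E'
from h import *
b=snap("top","t5");c=snap("wrist","w5")
print(sensors.get_obs()["tool_pos"])
cv2.imwrite("pics/st5.png",np.hstack([cv2.resize(c["image"][0:200,100:400],(780,520))])[:,:,::-1])
E
python3 m.py w5
```

```text
[ 0.46967215 -0.25780796  0.19919446]
((249.53219604492188, 90.80299377441406), (36.797706604003906, 127.30113220214844), 88.97696685791016) [array([185.89177,  91.93943], dtype=float32), array([313.1726 ,  89.66656], dtype=float32)]
len 0.12262551776259473 yaw 100.69565291096406 mid [ 0.55482829 -0.23365138  0.029     ]
[[192  65  30   9 173]]
```

View pics/st5.png

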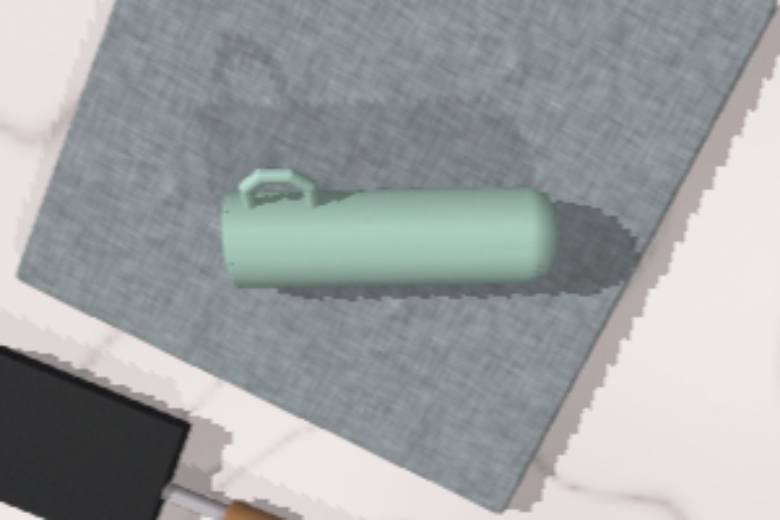

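The wrist crop shows the vase has rolled, not slid. The loop now rises on the far side at crop (278,172), and the tube spans crop x 222-555.

```bash
cat > ang.py <<'E'
from h import *
import sys
from scipy.optimize import brentq
f,u,v=sys.argv[1],float(sys.argv[2]),float(sys.argv[3])
c=load(f);m,g,xs,ys=vase(c,k=21)
# axis from bottom/top edges, columns away from loop and dome
cols=np.arange(xs.min()+55,xs.max()-22);cen=[];
E=np.array([[np.where(m[:,k])[0].min()-.5,np.where(m[:,k])[0].max()+.5] for k in cols])
mo,cl=xs.min()-.5,xs.max()+.5
t=[np.polyval(np.polyfit(cols,E[:,i],1),[mo,cl]) for i in(0,1)]
P=[]
# each edge pixel ray is tangent to the cylinder: use bisector of the two edge planes, at axis height .029
for j,k in enumerate((mo,cl)):
    o,d1=ray(c,k,t[0][j]);_,d2=ray(c,k,t[1][j]);d=d1+d2;P.append(o+d*(.029-o[2])/d[2])
ax=P[0]-P[1];L=np.linalg.norm(ax);ax/=L;n=np.array([ax[1],-ax[0],0]);M=(P[0]+P[1])/2
print("mid",M,"yaw",np.degrees(np.arctan2(ax[1],ax[0])),"len",L)
fn=lambda a:proj(c,M+ax*.039+.031*(np.sin(a)*n+np.array([0,0,np.cos(a)])))
print("row by angle",[(a,np.round(fn(np.radians(a)),1).tolist()) for a in(-20,0,20,40,60)])
try: print("angle",np.degrees(brentq(lambda a:fn(a)[1]-v,-1.0,1.2)))
except ValueError as e:print(e)
E
python3 ang.py w5 207 64.5; python3 ang.py w2 228 69
```

```text
mid [ 0.55428006 -0.23318833  0.029     ] yaw 101.31121022453958 len 0.12244316875616525
row by angle [(-20, [203.9, 102.8]), (0, [202.6, 90.0]), (20, [202.1, 77.4]), (40, [202.5, 66.8]), (60, [203.6, 59.9])]
angle 45.4455065673152
mid [ 0.57667176 -0.22901973  0.029     ] yaw 100.39894820123942 len 0.12013525795146146
row by angle [(-20, [223.0, 102.9]), (0, [222.3, 91.8]), (20, [222.1, 80.7]), (40, [222.3, 71.4]), (60, [223.0, 65.3])]
angle 46.62859345008153
```

{"name": "drive_tool", "arguments": {"moves": [{"x": 60, "y": 1, "z": 0, "rx": 0, "ry": 0, "rz": -0.017, "fingers": 0.3}, {"x": 115, "y": 2, "z": 0, "rx": 0, "ry": 0, "rz": -0.017, "fingers": 0.3}, {"x": 135, "y": 2, "z": 30, "rx": 0, "ry": 0, "rz": -0.017, "fingers": 0.3}, {"x": 136, "y": 2, "z": 80, "rx": 0, "ry": 0, "rz": -0.017, "fingers": 0.3}, {"x": 136, "y": 2, "z": 130, "rx": 0, "ry": 0, "rz": -0.017, "fingers": 0.3}, {"x": 136, "y": 2, "z": 155, "rx": 0, "ry": 0, "rz": -0.017, "fingers": 0.3}, {"x": 134, "y": 2, "z": 159, "rx": 0, "ry": 0, "rz": -0.017, "fingers": 0.3}, {"x": 129, "y": 2, "z": 159, "rx": 0, "ry": 0, "rz": -0.017, "fingers": 0.3}, {"x": 124, "y": 2, "z": 159, "rx": 0, "ry": 0, "rz": -0.017, "fingers": 0.3}, {"x": 120, "y": 2, "z": 159, "rx": 0, "ry": 0, "rz": -0.017, "fingers": 0.3}, {"x": 117, "y": 2, "z": 159, "rx": 0, "ry": 0, "rz": -0.017, "fingers": 0.3}, {"x": 114, "y": 2, "z": 159, "rx": 0, "ry": 0, "rz": -0.017, "fingers": 0.3}, {"x": 111, "y": 2, "z": 159, "rx": 0, "ry": 0, "rz": -0.017, "fingers": 0.3}, {"x": 108, "y": 2, "z": 159, "rx": 0, "ry": 0, "rz": -0.017, "fingers": 0.3}, {"x": 106, "y": 2, "z": 159, "rx": 0, "ry": 0, "rz": -0.017, "fingers": 0.3}, {"x": 105, "y": 2, "z": 159, "rx": 0, "ry": 0, "rz": -0.017, "fingers": 0.3}, {"x": 105, "y": 2, "z": 159, "rx": 0, "ry": 0, "rz": -0.017, "fingers": 0.3}, {"x": 105, "y": 2, "z": 159, "rx": 0, "ry": 0, "rz": -0.017, "fingers": 0.3}]}}

```text
time_s: 7.62
tool_pos: [0.5722, -0.243, 0.0402]
tool_rot: [180.0, -0.0, 10.6]
force: [-0.7, 0.3, 0.0]
grip_width: 0.0305
grasp_force: 0.0
```

{"name": "drive_tool", "arguments": {"moves": [{"x": 6, "y": 0, "z": 0, "rx": 0, "ry": 0, "rz": 0, "fingers": 0.3}, {"x": 16, "y": 0, "z": 0, "rx": 0, "ry": 0, "rz": 0, "fingers": 0.3}, {"x": 18, "y": 0, "z": -50, "rx": 0, "ry": 0, "rz": 0, "fingers": 0.3}, {"x": 18, "y": 0, "z": -110, "rx": 0, "ry": 0, "rz": 0, "fingers": 0.3}, {"x": -30, "y": 0, "z": -160, "rx": 0, "ry": 0, "rz": 0, "fingers": 0.3}, {"x": -90, "y": 0, "z": -160, "rx": 0, "ry": 0, "rz": 0, "fingers": 0.3}, {"x": -120, "y": 0, "z": -160, "rx": 0, "ry": 0, "rz": 0, "fingers": 0.3}, {"x": -120, "y": 0, "z": -160, "rx": 0, "ry": 0, "rz": 0, "fingers": 0.3}, {"x": -120, "y": 0, "z": -160, "rx": 0, "ry": 0, "rz": 0, "fingers": 0.3}]}}

```text
time_s: 8.75
tool_pos: [0.4555, -0.2646, 0.2006]
tool_rot: [180.0, -0.1, 10.7]
force: [1.3, -0.0, 0.4]
grip_width: 0.0305
grasp_force: 0.0
```

```bash
python3 - <<'E'
from h import *
b=snap("top","t6");c=snap("wrist","w6");snap("scene","s6")
print(sensors.get_obs()["tool_pos"])
cv2.imwrite("pics/st6.png",np.hstack([cv2.resize(c["image"][0:200,100:400],(780,520),interpolation=3)])[:,:,::-1])
E
python3 ang.py w6 0 50
```

```text
[ 0.45547635 -0.26425551  0.20006519]
mid [ 0.54217493 -0.23537511  0.029     ] yaw 100.69817066249466 len 0.12152829247719774
row by angle [(-20, [200.9, 98.3]), (0, [199.9, 85.4]), (20, [199.7, 72.7]), (40, [200.4, 62.2]), (60, [201.8, 55.4])]
f(a) and f(b) must have different signs
```

View pics/st6.png

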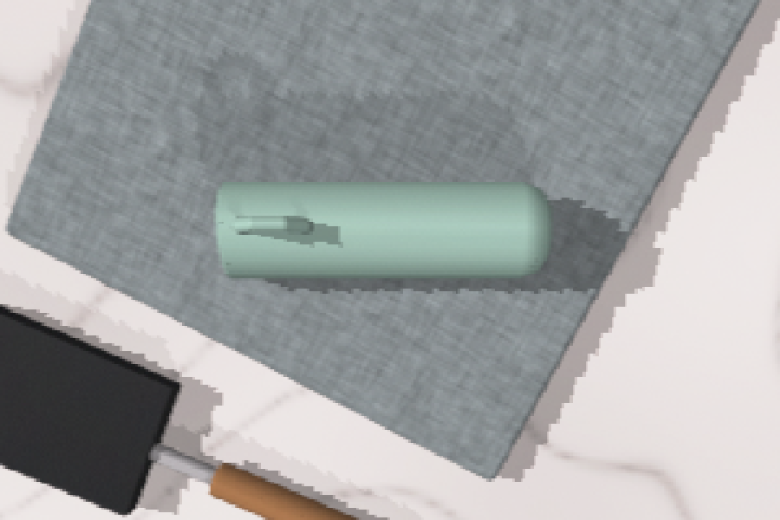

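The crop shows the loop edge-on over the tube's axis: tip bar at crop (238-312, 222), which is image row 85.5. The prediction for straight up is row 85.4, and the travel of 35.1 mm is 118°, so the rolling is done. Now the handle.

```bash
cat > rel.py <<'E'
from h import *
from scipy.spatial.transform import Rotation as Ro
PSI=-2.
def tgt(a): # tool rotation at tilt a (deg)
    a=np.radians(a);s,k=np.sin(a),np.cos(a);return Ro.from_euler("z",PSI,degrees=True)*Ro.from_matrix(np.array([[0,1,0],[k,0,s],[s,0,-k]]).T)
def rel(p,R,o=None):
    o=o or sensors.get_obs();R0=Ro.from_euler("xyz",o["tool_rot"],degrees=True)
    return np.round(R0.inv().apply(np.array(p)-o["tool_pos"])*1e3,1).tolist(),np.round((R0.inv()*R).as_rotvec(),3).tolist()
E
python3 - <<'E'
from rel import *
print(sensors.get_obs()["qpos"].round(1))
b=np.array([.443,.275,.137]);R=tgt(15);h=b-.11*R.as_matrix()[:,2]
print(h,rel(h,R),rel([.455,0,.28],R))
# lid-edge yaw check: lines in top view
c=load("t6");g=cv2.cvtColor(c["image"],cv2.COLOR_RGB2GRAY)
hsv=cv2.cvtColor(c["image"],cv2.COLOR_RGB2HSV);m=cv2.inRange(hsv,(0,90,30),(14,255,140));m[:240]=0;m[265:]=0;m[:,:100]=0;m[:,180:]=0
ys,xs=np.where(m>0);l=cv2.fitLine(np.c_[xs,ys].astype(np.float32),2,0,.01,.01).ravel();
P=[plane(c,l[2]+s*l[0],l[3]+s*l[1],.137) for s in(-25,25)];print(P)
E
```

```text
[ 45.    5.8 -18.8 103.3   1.9  71.3 -53.6]
[0.41454725 0.27599359 0.24325184] ([60.2, -538.5, -42.9], [-0.221, 0.176, -1.341]) ([48.7, -259.8, -79.8], [-0.221, 0.176, -1.341])
[array([0.44488359, 0.32983306, 0.137     ]), array([0.44173013, 0.21930746, 0.137     ])]
```

{"name": "drive_tool", "arguments": {"moves": [{"x": 0, "y": -20, "z": -50, "rx": 0, "ry": 0, "rz": 0, "fingers": 0.2}, {"x": 49, "y": -80, "z": -80, "rx": -0.03, "ry": 0.02, "rz": -0.15, "fingers": 0.2}, {"x": 49, "y": -140, "z": -80, "rx": -0.06, "ry": 0.05, "rz": -0.33, "fingers": 0.2}, {"x": 49, "y": -200, "z": -80, "rx": -0.09, "ry": 0.07, "rz": -0.51, "fingers": 0.2}, {"x": 49, "y": -260, "z": -80, "rx": -0.12, "ry": 0.09, "rz": -0.69, "fingers": 0.2}, {"x": 52, "y": -320, "z": -80, "rx": -0.15, "ry": 0.12, "rz": -0.87, "fingers": 0.2}, {"x": 54, "y": -380, "z": -80, "rx": -0.18, "ry": 0.14, "rz": -1.05, "fingers": 0.2}, {"x": 56, "y": -440, "z": -70, "rx": -0.2, "ry": 0.16, "rz": -1.2, "fingers": 0.2}, {"x": 58, "y": -500, "z": -60, "rx": -0.221, "ry": 0.176, "rz": -1.341, "fingers": 0.2}, {"x": 60, "y": -538, "z": -43, "rx": -0.221, "ry": 0.176, "rz": -1.341, "fingers": 0.2}, {"x": 60, "y": -538, "z": -43, "rx": -0.221, "ry": 0.176, "rz": -1.341, "fingers": 0.2}, {"x": 60, "y": -538, "z": -43, "rx": -0.221, "ry": 0.176, "rz": -1.341, "fingers": 0.2}, {"x": 60, "y": -538, "z": -43, "rx": -0.221, "ry": 0.176, "rz": -1.341, "fingers": 0.2}, {"x": 60, "y": -538, "z": -43, "rx": -0.221, "ry": 0.176, "rz": -1.341, "fingers": 0.2}]}}

```text
time_s: 10.65
tool_pos: [0.4149, 0.2739, 0.2436]
tool_rot: [165.0, 0.0, 87.8]
force: [0.6, 0.7, 0.4]
grip_width: 0.0349
grasp_force: 0.0
```

Run:
```python
from rel import *
o=sensors.get_obs();print(o["qpos"].round(1),o["tool_pos"],o["tool_rot"],o["force"],o["grip_width"])
c=snap("wrist","w7");t=snap("top","t7")
for u in((.443,.2205,.137),(.443,.275,.137),(.446,.331,.137)):print(proj(c,u))
print(rel([.443,.275,.137],tgt(15)))
```

```text
[  9.9 -10.6 -47.7 111.9   2.   63.8 -41.1] [0.41487682 0.27387632 0.24355532] [1.64975453e+02 2.83558237e-02 8.77714799e+01] [0.6343227  0.66113562 0.38773361] 0.03488121453247113
(np.float64(261.77204774717507), np.float64(249.699957552564))
(np.float64(259.38330351794065), np.float64(189.9158323595494))
(np.float64(260.3031000192142), np.float64(121.4155000019341))
([1.9, -0.3, 110.2], [0.0, 0.001, -0.003])
```

View pics/w7.png

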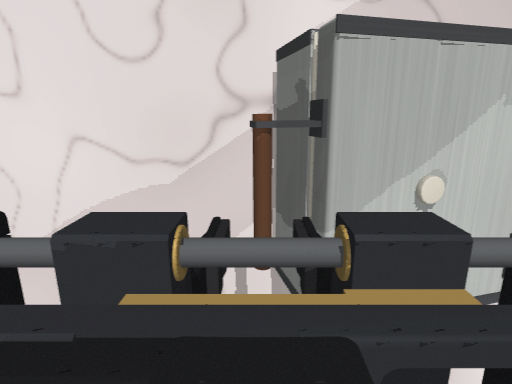

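The wrist view shows the bar at column 262, centred between the fingers, with the far bracket at (285,124). That matches the prediction within 2 mm.

{"name": "drive_tool", "arguments": {"force": 35, "moves": [{"x": 2, "y": 0.5, "z": 35, "rx": 0, "ry": 0, "rz": 0, "fingers": 0.2}, {"x": 2, "y": 1, "z": 65, "rx": 0, "ry": 0, "rz": 0, "fingers": 0.2}, {"x": 2, "y": 1, "z": 90, "rx": 0, "ry": 0, "rz": 0, "fingers": 0.2}, {"x": 2, "y": 1, "z": 105, "rx": 0, "ry": 0, "rz": 0, "fingers": 0.2}, {"x": 2, "y": 1, "z": 111, "rx": 0, "ry": 0, "rz": 0, "fingers": 0.2}, {"x": 2, "y": 1, "z": 111, "rx": 0, "ry": 0, "rz": 0, "fingers": 0.2}]}}

```text
time_s: 11.5
tool_pos: [0.4441, 0.2755, 0.1363]
tool_rot: [165.0, 0.0, 87.9]
force: [0.2, -0.6, 0.2]
grip_width: 0.0348
grasp_force: 0.0
```

Run:
```python
from rel import *
o=sensors.get_obs();print(o["qpos"].round(1),o["tool_pos"],o["tool_rot"],o["force"],o["grip_width"])
```

```text
[ 10.3   2.  -51.9 117.   15.1  51.8 -52. ] [0.44407941 0.27548986 0.1362637 ] [1.65025250e+02 3.35599751e-02 8.78692674e+01] [ 0.20890007 -0.57111767  0.15030348] 0.03476331153506842
```

{"name": "drive_tool", "arguments": {"force": 35, "moves": [{"x": 0, "y": 0, "z": 0, "rx": 0, "ry": 0, "rz": 0, "fingers": 1}, {"x": 0, "y": 0, "z": 0, "rx": 0, "ry": 0, "rz": 0, "fingers": 1}, {"x": 0, "y": 0, "z": 0, "rx": 0, "ry": 0, "rz": 0, "fingers": 1}, {"x": 0, "y": 0, "z": 0, "rx": 0, "ry": 0, "rz": 0, "fingers": 1}, {"x": 0, "y": 0, "z": 0, "rx": 0, "ry": 0, "rz": 0, "fingers": 1}]}}

```text
time_s: 12.12
tool_pos: [0.4446, 0.2758, 0.1369]
tool_rot: [164.9, 0.0, 87.9]
force: [0.7, -1.8, 3.6]
grip_width: 0.0154
grasp_force: 35.0
```

Run:
```python
from rel import *
o=sensors.get_obs();print(o["tool_pos"],o["tool_rot"],o["force"],o["grip_width"],o["grasp_force"])
b=o["tool_pos"];kx=np.array([np.cos(np.radians(PSI)),np.sin(np.radians(PSI)),0]);
hg=b+kx*.308-np.array([0,0,.020])
for L in range(0,42,4):
    a=np.radians(L);p=hg+kx*(-.308*np.cos(a)+.020*np.sin(a))+np.array([0,0,.308*np.sin(a)+.020*np.cos(a)])
    print(L,rel(p,tgt(15-L),o))
```

```text
[0.44459842 0.27577612 0.13690504] [1.64929113e+02 2.03385311e-02 8.78864527e+01] [ 0.67921221 -1.83610844  3.55463629] 0.015388407185062588 35.01741440501064
0 ([0.0, 0.0, 0.0], [0.001, 0.001, -0.002])
4 ([-0.0, 7.6, -20.1], [0.071, 0.001, -0.002])
8 ([-0.0, 16.7, -39.7], [0.141, 0.001, -0.002])
12 ([-0.0, 27.1, -58.6], [0.211, 0.001, -0.002])
16 ([0.0, 38.7, -76.7], [0.28, 0.001, -0.002])
20 ([0.0, 51.6, -93.9], [0.35, 0.001, -0.002])
24 ([0.0, 65.7, -110.3], [0.42, 0.0, -0.002])
28 ([0.0, 80.9, -125.5], [0.49, 0.0, -0.002])
32 ([0.1, 97.1, -139.7], [0.56, 0.0, -0.002])
36 ([0.1, 114.2, -152.8], [0.63, 0.0, -0.002])
40 ([0.1, 132.3, -164.6], [0.699, 0.0, -0.002])
```

{"name": "drive_tool", "arguments": {"moves": [{"x": 0, "y": 3.8, "z": -10, "rx": 0.035, "ry": 0, "rz": 0, "fingers": 1}, {"x": 0, "y": 7.6, "z": -20, "rx": 0.071, "ry": 0, "rz": 0, "fingers": 1}, {"x": 0, "y": 12, "z": -30, "rx": 0.106, "ry": 0, "rz": 0, "fingers": 1}, {"x": 0, "y": 16.7, "z": -39.7, "rx": 0.141, "ry": 0, "rz": 0, "fingers": 1}, {"x": 0, "y": 16.7, "z": -39.7, "rx": 0.141, "ry": 0, "rz": 0, "fingers": 1}, {"x": 0, "y": 16.7, "z": -39.7, "rx": 0.141, "ry": 0, "rz": 0, "fingers": 1}]}}

```text
time_s: 12.88
tool_pos: [0.45, 0.2756, 0.1783]
tool_rot: [173.0, 0.0, 87.9]
force: [4.7, 2.5, -3.9]
grip_width: 0.0146
grasp_force: 35.0
```

Run:
```python
from rel import *
o=sensors.get_obs();print(o["qpos"].round(1),o["tool_pos"],o["tool_rot"],o["force"],o["wrist_torque"],o["grip_width"],o["grasp_force"])
```

```text
[ 11.9   5.1 -50.9 108.4   9.6  63.3 -44.7] [0.45004711 0.27556112 0.17826527] [1.73020491e+02 4.73544972e-03 8.79080649e+01] [ 4.69258265  2.48422656 -3.89948014] [ 0.39595184 -0.80507463 -0.02530665] 0.014648335465021829 34.95683582033962
```

Run:
```python
from rel import *
b=np.array([.444598,.275776,.136905]);kx=np.array([np.cos(np.radians(PSI)),np.sin(np.radians(PSI)),0]);hg=b+kx*.308-np.array([0,0,.020])
def pose(L):
    a=np.radians(L);return hg+kx*(-.308*np.cos(a)+.020*np.sin(a))+np.array([0,0,.308*np.sin(a)+.020*np.cos(a)])
o={"tool_pos":pose(8),"tool_rot":tgt(7).as_euler("xyz",degrees=True)}
for L in list(range(10,42,2)): print(L,rel(pose(L),tgt(15-L),o))
print(pose(40),hg)
```

```text
10 ([-0.0, 3.6, -10.1], [0.035, -0.0, -0.0])
12 ([-0.0, 7.6, -20.2], [0.07, -0.0, -0.0])
14 ([0.0, 12.0, -30.0], [0.105, -0.0, -0.0])
16 ([-0.0, 16.6, -39.7], [0.14, -0.0, -0.0])
18 ([-0.0, 21.6, -49.3], [0.175, -0.0, -0.0])
20 ([0.0, 27.0, -58.6], [0.209, -0.0, 0.0])
22 ([0.0, 32.6, -67.8], [0.244, -0.0, 0.0])
24 ([0.0, 38.6, -76.7], [0.279, -0.0, 0.0])
26 ([-0.0, 44.9, -85.5], [0.314, -0.0, 0.0])
28 ([-0.0, 51.5, -94.0], [0.349, -0.0, -0.0])
30 ([0.0, 58.4, -102.3], [0.384, -0.0, 0.0])
32 ([0.0, 65.6, -110.3], [0.419, -0.0, 0.0])
34 ([0.0, 73.0, -118.1], [0.454, -0.0, -0.0])
36 ([0.0, 80.7, -125.6], [0.489, -0.0, -0.0])
38 ([0.0, 88.7, -132.9], [0.524, -0.0, 0.0])
40 ([0.0, 96.9, -139.9], [0.559, -0.0, 0.0])
[0.52946034 0.27281254 0.33020447] [0.75241037 0.26502696 0.116905  ]
```

{"name": "drive_tool", "arguments": {"moves": [{"x": 0, "y": 3.6, "z": -10.1, "rx": 0.035, "ry": 0, "rz": 0, "fingers": 1}, {"x": 0, "y": 7.6, "z": -20.2, "rx": 0.07, "ry": 0, "rz": 0, "fingers": 1}, {"x": 0, "y": 12, "z": -30, "rx": 0.105, "ry": 0, "rz": 0, "fingers": 1}, {"x": 0, "y": 16.6, "z": -39.7, "rx": 0.14, "ry": 0, "rz": 0, "fingers": 1}, {"x": 0, "y": 21.6, "z": -49.3, "rx": 0.175, "ry": 0, "rz": 0, "fingers": 1}, {"x": 0, "y": 27, "z": -58.6, "rx": 0.209, "ry": 0, "rz": 0, "fingers": 1}, {"x": 0, "y": 32.6, "z": -67.8, "rx": 0.244, "ry": 0, "rz": 0, "fingers": 1}, {"x": 0, "y": 38.6, "z": -76.7, "rx": 0.279, "ry": 0, "rz": 0, "fingers": 1}, {"x": 0, "y": 44.9, "z": -85.5, "rx": 0.314, "ry": 0, "rz": 0, "fingers": 1}, {"x": 0, "y": 51.5, "z": -94, "rx": 0.349, "ry": 0, "rz": 0, "fingers": 1}, {"x": 0, "y": 58.4, "z": -102.3, "rx": 0.384, "ry": 0, "rz": 0, "fingers": 1}, {"x": 0, "y": 65.6, "z": -110.3, "rx": 0.419, "ry": 0, "rz": 0, "fingers": 1}, {"x": 0, "y": 73, "z": -118.1, "rx": 0.454, "ry": 0, "rz": 0, "fingers": 1}, {"x": 0, "y": 80.7, "z": -125.6, "rx": 0.489, "ry": 0, "rz": 0, "fingers": 1}, {"x": 0, "y": 88.7, "z": -132.9, "rx": 0.524, "ry": 0, "rz": 0, "fingers": 1}, {"x": 0, "y": 96.9, "z": -139.9, "rx": 0.559, "ry": 0, "rz": 0, "fingers": 1}, {"x": 0, "y": 96.9, "z": -139.9, "rx": 0.559, "ry": 0, "rz": 0, "fingers": 1}, {"x": 0, "y": 96.9, "z": -139.9, "rx": 0.559, "ry": 0, "rz": 0, "fingers": 1}, {"x": 0, "y": 96.9, "z": -139.9, "rx": 0.559, "ry": 0, "rz": 0, "fingers": 1}]}}

```text
time_s: 15.25
tool_pos: [0.5284, 0.2729, 0.3294]
tool_rot: [-154.9, 0.1, 87.9]
force: [-3.2, 1.3, 0.4]
grip_width: 0.0151
grasp_force: 35.0
```

Run:
```python
from rel import *
o=sensors.get_obs();print(o["time_s"],o["tool_pos"],o["tool_rot"],o["force"],o["wrist_torque"],o["grip_width"],o["grasp_force"])
p=o["tool_pos"];print("lid deg",np.degrees(np.arctan2(p[2]-.117,.7524-p[0])-np.arctan2(.02,.308)))
a=snap("scene","s9");t=snap("top","t9")
cv2.imwrite("pics/s9v.png",np.hstack([cv2.resize(a["image"],(448,336)),cv2.resize(t["image"][:,180:440],(228,336))])[:,:,::-1])
```

```text
15.25 [0.52842672 0.27288679 0.32939265] [-1.54901761e+02  5.39848412e-02  8.79445478e+01] [-3.2189733   1.25673492  0.38531228] [ 0.08932417 -0.07598119  0.01844702] 0.015055315699898047 35.00089241657406
lid deg 39.7645071223495
```

View pics/s9v.png

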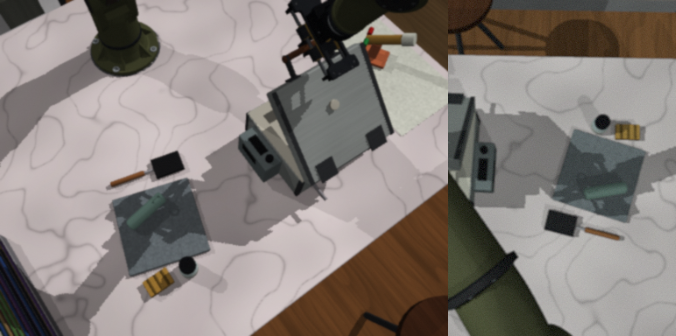

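The lid is up with the bar held at (290,62). The vase lies on the pad and the other things stand where they were. The geometry puts the lid at 39.8°.

{"name": "drive_tool", "arguments": {"moves": [{"x": 0, "y": 0, "z": 0, "rx": 0, "ry": 0, "rz": 0, "fingers": 1}, {"x": 0, "y": 0, "z": 0, "rx": 0, "ry": 0, "rz": 0, "fingers": 1}, {"x": 0, "y": 0, "z": 0, "rx": 0, "ry": 0, "rz": 0, "fingers": 1}, {"x": 0, "y": 0, "z": 0, "rx": 0, "ry": 0, "rz": 0, "fingers": 1}]}}

```text
time_s: 15.85
tool_pos: [0.5288, 0.2728, 0.3298]
tool_rot: [-154.9, 0.0, 87.9]
force: [-4.3, 1.0, 1.7]
grip_width: 0.0153
grasp_force: 35.0
```

```bash
python3 -c "
from cell import workorder,sensors
o=sensors.get_obs();print(o['tool_pos'],o['grip_width'],abs(o['joint_velocities']).max());print(workorder.sign_off())"
```

```text
[0.52882007 0.27284991 0.32975372] 0.01525562437290201 0.12373523118471728
the job is handed in; nothing more can be done
None
```

The job is handed in: the vase was rolled on the pad until its loop measured upright, within about a degree, and let go, and the arm is holding the kiln lid at about 40° by its handle.

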